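# Walk a mask blank round to the carving stop

## Task

The heavy mask blank stands askew on the carving bench. With the fingertips or the outside of the fingers, walk it round by pushing first one corner and then the other, sliding it flat on the bench without lifting or tipping it, until its red crown end lies flush against the stop timber, with its whole width on the timber and neither corner past an end. Turn it roughly square to the timber before the two touch, so that no corner of the blank bruises against it, and leave the tools and other things where they are.

Things in the scene. Friction and masses are not known exactly. Their poses are not given: they have to be found in the camera images.
- blank: Mask blank, loose block of pale wood, 130 (x) x 170 (y) x 80 mm high, upright sides, 1.3 to 2.1 kg; sliding it takes 6 to 15 N. Origin: centre of underside, z up. +x: red crown end, flat, 170 wide, with a 14 mm red band on that edge of the top. -x: bare chin end, corners sawn off 22 mm at 45 degrees, flat 126 mm left. Starts 190-230 mm from the stop, yawed +0.45 to +0.9 rad from the stop's yaw.
- crown_left (a point): On the blank: bottom corner of the red crown end on the blank's +y side (130/2 mm along its x, +85 mm along its y, at the underside).
- crown_right (a point): On the blank: bottom corner of the red crown end on the blank's -y side (130/2 mm along its x, -85 mm along its y, at the underside).
- chin (a point): On the blank: middle of the chin end's bottom edge (65 mm from the origin along the blank's -x). The flat chin end, 63 mm to either side of here, is the face left towards the worker when the job is done.
- stop: Two dark timbers bolted to the bench, fixed. Origin: on the bench, middle of the foot of the working face, an upright flat face 260 mm long (y, 130 each way) and 60 mm high that looks along the stop's -x (roughly world -y, to the robot's right). Behind it (+x) the timber is 60 mm high for 85 mm, then 115 mm high for 80 mm. z up. Flush: blank +x along stop +x.
- mallet: Bystander: wooden mallet lying on the bench, head 65 x 110 x 60 mm, handle 25 mm thick reaching 230 mm along its -x. Origin under the head.
- gouge_wide: Bystander: gouge lying on the bench, dark handle 24 mm thick, 220 mm long in all along its x (-110 to +112 mm). Origin under the middle.
- gouge_narrow: Bystander: gouge lying on the bench, red handle 24 mm thick, 220 mm long in all along its x (-110 to +112 mm). Origin under the middle.
- tape: Bystander: blue tape dispenser, 150 (its x) x 60 x 92 mm, standing beyond the work. Origin under the middle.
- tin: Bystander: brass tea tin, 68 mm across, 75 mm high, standing beyond the work. Origin under the middle.
- broom: Bystander: straw hand broom lying to the left, 255 mm long along its x (-140 to +115 mm), 85 mm wide, 25 mm high. Origin under the binding.
- mask: Bystander: finished horned wooden mask lying face up to the left, 156 mm across, 87 mm high, horns reaching 135 mm along its x. Origin under the face's middle.
- knife: Bystander: marking knife 160 mm long lying on top of the stop's rear timber, 115 mm above the bench. Origin under it.
There are look-alikes about, which are no part of the job. Leave any purple look-alike of the blank alone.

How it is judged:
By the outcome, as a careful person would: the job done as asked, in the order asked, and still so for the second after the job is handed in, with the robot touching nothing.
It also fails if it takes over 72 s, if anything falls off the work surface, if the arm or the gripper's body presses on something with over 40 N, if the wrist force passes 120 N, or if a joint passes its speed limit or range.

## Robot

A 7-joint arm with a two-finger parallel gripper is mounted at the origin on the work surface. World frame = base frame: x ahead of the robot, y to its left, z up, the work surface at z = 0. Lengths are in m, angles in rad, forces in N, time in s.
With the tool pointing down it reaches from about 0.4 to 0.85 m from the base axis. Payload 4.5 kg.
Tool frame: the origin (TCP) lies midway between the tips of the shut fingers; the grasp point (between the pads) lies 19 mm behind it; z points along the fingers, y is the line along which they close (so a half turn about z gives the same grasp; the last joint's range is limited). The gripper opens to 88 mm and grips with 3 to 60 N. Pads are 18 mm wide; open, the fingers measure 123 mm over their backs; the gripper's body (75 mm by 187 mm) begins 45 mm behind the grasp point.
Start: joints at [-1.11, 0.689, -0.195, 1.565, 0.157, 0.902, -0.215], TCP at [0.259, 0.569, 0.239] pointing down, gripper open.
Joint ranges: [-3.01, 3.01], [-0.46, 2.08], [-1.47, 1.51], [0.13, 2.56], [-1, 4.14], [0.04, 2.09], [-2.66, 2.66]. Speed limits (rad/s): [2.57, 2.57, 3.14, 3.14, 3.14, 3.14, 3.14].

## Interface

Orientations are given as a unit quaternion [x, y, z, w].
In Python, from plant import r gives the robot as it stands.
- The arm moves only by the tool carry_out, never from a script. Its argument "plan" is a list of rows, each an object with "rot": the turn, a rotation vector about the tool's x, y, z in rad, a list of three; "xyz": the shift along the tool's x, y, z in m, a list of three; "grip": the closure in counts, from 0 (fully open) to 255 (shut). In form: [{"rot": [wx, wy, wz], "xyz": [dx, dy, dz], "grip": grip}, ...]. A call has 1 to 8 rows; each row is the pose to reach, as a shift and turn from the pose commanded when the call began, along the tool's axes at that moment; what a row does not reach only later rows make up. A row lasts 1/12 s, in which the tool goes at most 41.7 mm and 7.16 degrees, less where a joint would pass 70% of its speed; a pose out of reach is approached as far as the arm can. A call with a gripper value outside its range is refused whole. The fingers move at their own pace and stop on an object; "squeeze" is the grip in N (left out, the last holds). Time passes only in rows, so rows that repeat a pose let the fingers close. It gives the time, the measured TCP pose, the force, the opening and the grip force at its end, in the units of the state.
- r.get_state(): the state, without advancing time (a new reading comes with each control period).
- r.snapshot(name): name is "scene" or "top" or "wrist"; returns the picture (480x640x3 uint8, red, green, blue); there is no depth.
- r.camera_params(name): a dict with "fx", "fy", "cx", "cy" (pixels), "distortion" ([k1, k2, p1, p2, k3] as OpenCV has them; the pictures are not rectified), "position" and "attitude" of the camera in the world; the wrist camera has in their place "hand_eye" (4x4, takes a point from camera to tool coordinates, whose origin is the TCP and whose axes are the flange's). Camera axes: x right, y down, z forward; pixel columns grow to the right and rows downward; lengths in m; the calibration is good to about 2 mm. A picture is of the moment at which its call begins: read the wrist's pose just before it. camera_params takes no time and is no camera call.
- r.finish_job(): hands the job in; it is judged then, once.
The state is a dict: "clock": time; "q": joint angles; "qd": joint speeds; "joint_torque": joint torques, N m; "tool_pos": TCP position; "eef_rot": TCP orientation; "contact_force": force on the tool from outside, world axes, zero at the start; "moment": the same for the moment, N m; "opening": opening from 0.0 (shut) to 1.0 (fully open); "finger_force": force on a finger pad.
Only numpy, scipy, OpenCV 4.12 (cv2) and the standard library are available. Lean on these libraries where they do the work, as an engineer would, in place of code of your own. Each camera call takes 0.05 s, during which the arm holds its last target. There are 200 camera calls.

## Working session

There is one attempt and no reset: what is moved stays moved. The work goes in short steps, Python scripts to look and compute and a tool call to move; the robot and the scene stay as the last step left them, time stands still between calls to the robot, and variables do not carry over. Pictures are saved under pics/ and viewed, at most 10 in all, crops included, and the job is handed in when it is done.

Besides the shell and the picture viewer there is one more tool, called after "Emit:" as a command line: name --argument value ..., lists and objects as JSON in quotes. carry_out: Moves the arm, as the interface text tells. Its arguments: {"type":"object","properties":{"plan":{"type":"array"},"squeeze":{"type":"number"}},"required":["plan"]}

```bash
mkdir -p pics; ls; python3 - <<'E'
from plant import r
import cv2
s=r.get_state()
for k in s: print(k,s[k])
for n in("scene","top","wrist"): print(n,r.camera_params(n))
for n in("scene","top"): cv2.imwrite(f"pics/{n}0.png",r.snapshot(n)[:,:,::-1])
E
```

```text
pics
clock 0.0
q [-1.11018533  0.68995871 -0.19454108  1.56634482  0.15729864  0.90249329
 -0.21508089]
qd [-0.00117817 -0.00078044  0.00072305  0.00044288 -0.00092627 -0.00170962
 -0.00091045]
joint_torque [-6.33138939e-05 -5.27564156e+01 -1.26669656e+00 -1.53433889e+01
 -5.26343216e-02  6.51455615e-03  1.87068486e-04]
tool_pos [0.2585014  0.56834291 0.23792628]
eef_rot [ 2.11728841e-01  9.77328030e-01 -8.95379131e-04 -1.34966028e-04]
contact_force [ 0.35963765 -0.1377877   0.55843267]
moment [ 0.00191597 -0.00792202 -0.00992649]
finger_force 0.0
opening 1.0021638017762124
scene {'fx': 583.8728216255561, 'fy': 583.8728216255561, 'cx': 309.41005143904727, 'cy': 240.17564547929848, 'distortion': array([-0.15539973,  0.        ,  0.        ,  0.        ,  0.        ]), 'position': array([ 1.56758403, -1.09706917,  1.08524043]), 'attitude': array([ 0.81582614,  0.32197416, -0.17032345, -0.4491662 ])}
top {'fx': 464.2045194232267, 'fy': 464.2045194232267, 'cx': 327.66583378244957, 'cy': 236.58237280675417, 'distortion': array([-0.00638881,  0.        ,  0.        ,  0.        ,  0.        ]), 'position': array([0.33651317, 0.02706804, 1.28719459]), 'attitude': array([-0.7015515 ,  0.70831052, -0.05217331,  0.05830652])}
wrist {'fx': 418.16691580712217, 'fy': 418.16691580712217, 'cx': 323.03253477810466, 'cy': 240.48811435915306, 'distortion': array([-0.02747473,  0.        ,  0.        ,  0.        ,  0.        ]), 'hand_eye': array([[ 1.09154094e-03, -9.65389864e-01, -2.60808780e-01,
         6.72246480e-02],
       [ 9.99999238e-01,  1.20403528e-03, -2.71552770e-04,
         4.29011971e-04],
       [ 5.76177264e-04, -2.60808285e-01,  9.65390442e-01,
        -1.45051847e-01],
       [ 0.00000000e+00,  0.00000000e+00,  0.00000000e+00,
         1.00000000e+00]])}
```

View pics/top0.png

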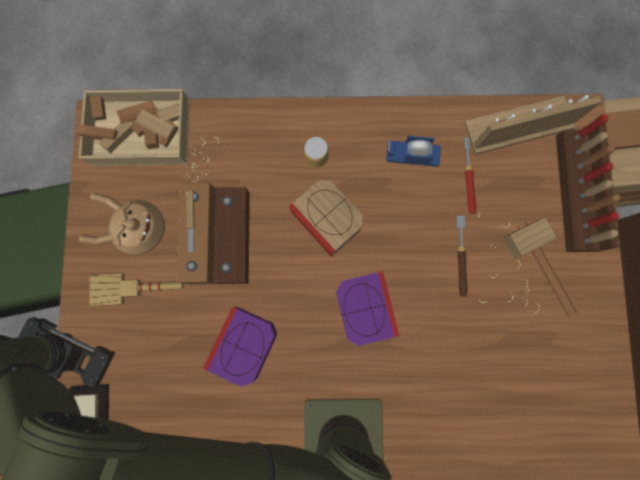

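View pics/scene0.png

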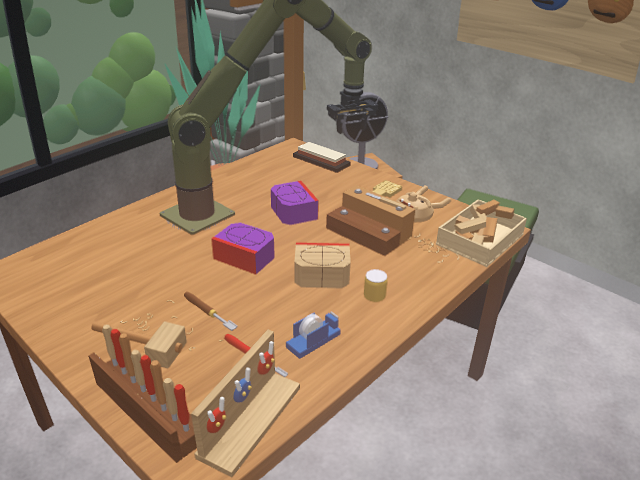

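```bash
cat > h.py <<'E'
import numpy as np, cv2
from scipy.spatial.transform import Rotation as R
def K(p): return np.array([[p['fx'],0,p['cx']],[0,p['fy'],p['cy']],[0,0,1.]])
def top(p):  # -> camera pose
    return R.from_quat(p['attitude']).as_matrix(), p['position']
def ray(p,px,z,M=None):
    Rm,t=M if M is not None else top(p)
    u=cv2.undistortPoints(np.array(px,float).reshape(-1,1,2),K(p),p['distortion']).reshape(-1,2)
    d=np.c_[u,np.ones(len(u))]@Rm.T
    return t+d*((z-t[2])/d[:,2])[:,None]
def proj(p,X,M=None):
    Rm,t=M if M is not None else top(p)
    Xc=(np.atleast_2d(X)-t)@Rm
    return cv2.projectPoints(Xc,np.zeros(3),np.zeros(3),K(p),p['distortion'])[0].reshape(-1,2)
def wristM(p,s):
    T=np.eye(4);T[:3,:3]=R.from_quat(s['eef_rot']).as_matrix();T[:3,3]=s['tool_pos']
    T=T@p['hand_eye'];return T[:3,:3],T[:3,3]
E
python3 - <<'E'
from h import *
from plant import r
p=r.camera_params("top")
im=cv2.imread("pics/top0.png")
c=im[160:310,170:390]; cv2.imwrite("pics/crop.png",cv2.resize(c,None,fx=3.6,fy=3.6,interpolation=cv2.INTER_CUBIC))
print(ray(p,[[291,208],[333,254],[361,212]],.08)); print(ray(p,[[248,188],[248,283]],.06))
E
```

```text
[[ 0.60492508  0.13360145  0.08      ]
 [ 0.48064037  0.02317216  0.08      ]
 [ 0.59204157 -0.05230508  0.08      ]]
[[0.66642145 0.25290817 0.06      ]
 [0.40821577 0.24827995 0.06      ]]
```

View pics/crop.png

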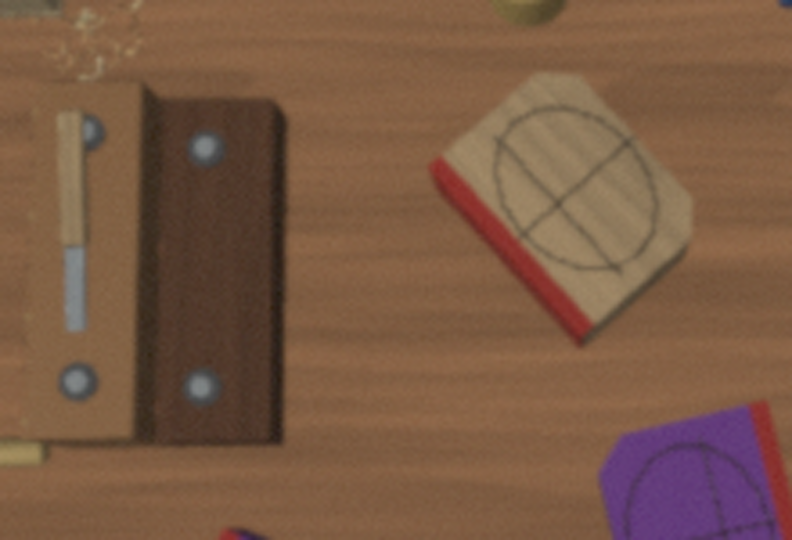

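```bash
cat >> h.py <<'E'
from scipy.optimize import least_squares
BL=np.array([[65,-85],[-43,-85],[-65,-63],[-65,63],[-43,85],[65,85]])/1e3
def place(v,L,z):
    c,s=np.cos(v[2]),np.sin(v[2]); P=L@np.array([[c,s],[-s,c]])+v[:2]
    return np.c_[P,np.broadcast_to(z,len(L))]
def fit(p,L,z,px,v0,M=None):
    f=least_squares(lambda v:(proj(p,place(v,L,z),M)-px).ravel(),v0,x_scale=[.1,.1,.5])
    return f.x,np.abs(f.fun).max()
E
python3 - <<'E'
from h import *
from plant import r
p=r.camera_params("top")
f=lambda a:(np.array(a,float)+.5)/3.6-.5+[170,160]
b,e=fit(p,BL,.08,f([[433,163],[540,73],[580,76],[690,195],[688,242],[583,345]]),[.58,.03,2.2]); print('blank',b.round(4),e)
s,e=fit(p,np.array([[0,-130],[0,130],[0,130]])/1e3*[1,-1],np.array([.06,.06,0]),f([[272,443],[274,99],[285,122]])[[1,0,0]]*0+f([[270,443],[273,99],[285,122]])[[0,1,1]],[.54,.25,1.57])
print(s,e)
L=np.array([[0,130],[0,-130],[0,130],[0,-130]])/1e3
s,e=fit(p,L,np.array([.06,.06,0,0]),f([[271,443],[274,99],[282,442],[286,122]]),[.54,.25,1.57]); print('stop',s.round(4),e)
c,sn=np.cos(s[2]),np.sin(s[2]); print('blank in stop',(b[:2]-s[:2])@np.array([[c,-sn],[sn,c]]),b[2]-s[2])
print('tape/tin/purple2',ray(p,[[413,150],[316,142],[367,275],[397,335]],.08)[:,:2].round(3))
E
```

```text
blank [0.5888 0.0348 2.2813] 1.9529512005434526
[0.54387151 0.26129605 1.60026814] 3.835935942035178
stop [0.5395 0.2588 1.5791] 1.3853855383852647
blank in stop [-0.22438554 -0.04743499] 0.7022468661089714
tape/tin/purple2 [[ 0.762 -0.197]
 [ 0.788  0.066]
 [ 0.425 -0.065]
 [ 0.272 -0.138]]
```

Look-alikes: pale blank at (326,217) with red edge to the left, versus purple blocks at (240,347) and (367,308). The crop confirms the pale one, with its crown facing the stop. The fit agrees with the given distance (224 mm) and yaw (+0.70). I'm moving over behind the chin.

Emit:
carry_out --plan '[{"rot": [0, 0, 0], "xyz": [-0.02, -0.013, -0.01], "grip": 0}, {"rot": [0, 0, 0], "xyz": [-0.05, -0.032, -0.02], "grip": 0}, {"rot": [0, 0, 0], "xyz": [-0.08, -0.051, -0.02], "grip": 0}, {"rot": [0, 0, 0], "xyz": [-0.11, -0.07, -0.02], "grip": 0}, {"rot": [0, 0, 0], "xyz": [-0.14, -0.089, -0.02], "grip": 0}, {"rot": [0, 0, 0], "xyz": [-0.17, -0.108, -0.02], "grip": 0}, {"rot": [0, 0, 0], "xyz": [-0.2, -0.127, -0.02], "grip": 0}, {"rot": [0, 0, 0], "xyz": [-0.23, -0.146, -0.02], "grip": 0}]'

```text
clock: 0.77
tool_pos: [0.4081, 0.3391, 0.2585]
eef_rot: [0.212, 0.977, -0.0, -0.0]
contact_force: [0.6, 0.8, -0.7]
opening: 0.997
finger_force: 0.0
```

Emit:
carry_out --plan '[{"rot": [0, 0, 0.04], "xyz": [-0.03, -0.019, 0], "grip": 0}, {"rot": [0, 0, 0.09], "xyz": [-0.06, -0.038, 0], "grip": 0}, {"rot": [0, 0, 0.14], "xyz": [-0.09, -0.057, 0], "grip": 0}, {"rot": [0, 0, 0.19], "xyz": [-0.12, -0.076, 0], "grip": 0}, {"rot": [0, 0, 0.24], "xyz": [-0.15, -0.095, 0], "grip": 0}, {"rot": [0, 0, 0.29], "xyz": [-0.18, -0.114, 0], "grip": 0}, {"rot": [0, 0, 0.34], "xyz": [-0.21, -0.133, 0], "grip": 0}, {"rot": [0, 0, 0.38], "xyz": [-0.24, -0.152, 0], "grip": 0}]'

```text
clock: 1.43
tool_pos: [0.5636, 0.1014, 0.2585]
eef_rot: [0.394, 0.919, -0.0, -0.0]
contact_force: [0.5, -0.3, -0.6]
opening: 0.999
finger_force: 0.0
```

```bash
cat >> h.py <<'E'
def togo(s,xy,z,yaw):
    Rm=R.from_quat(s['eef_rot']).as_matrix()
    d=Rm.T@(np.array([xy[0],xy[1],z])-s['tool_pos'])
    T=np.c_[[np.cos(yaw),np.sin(yaw),0],[np.sin(yaw),-np.cos(yaw),0],[0,0,-1]]
    return d.round(4),R.from_matrix(Rm.T@T).as_rotvec().round(4)
E
python3 - <<'E'
from h import *
from plant import r
s=r.get_state(); print(s['clock'],s['tool_pos'],s['q'].round(2)); print(togo(s,(.661,-.048),.20,2.281))
E
```

```text
1.4333 [0.56364454 0.10144216 0.25846044] [-0.18  0.59 -0.13  1.71  0.1   0.85  0.41]
(array([-0.1754, -0.0326,  0.0584]), array([-0.0006, -0.0004,  0.0514]))
```

Emit:
carry_out --plan '[{"rot": [0, 0, 0.01], "xyz": [-0.03, -0.006, 0], "grip": 0}, {"rot": [0, 0, 0.02], "xyz": [-0.06, -0.012, 0.01], "grip": 0}, {"rot": [0, 0, 0.03], "xyz": [-0.09, -0.018, 0.02], "grip": 0}, {"rot": [0, 0, 0.04], "xyz": [-0.12, -0.024, 0.03], "grip": 0}, {"rot": [0, 0, 0.05], "xyz": [-0.15, -0.03, 0.04], "grip": 0}, {"rot": [0, 0, 0.05], "xyz": [-0.175, -0.033, 0.058], "grip": 0}, {"rot": [0, 0, 0.05], "xyz": [-0.175, -0.033, 0.058], "grip": 0}, {"rot": [0, 0, 0.05], "xyz": [-0.175, -0.033, 0.058], "grip": 0}]'

```text
clock: 2.1
tool_pos: [0.6596, -0.0479, 0.1988]
eef_rot: [0.417, 0.909, -0.001, -0.001]
contact_force: [-0.8, 0.3, -0.4]
opening: 0.998
finger_force: 0.0
```

```bash
python3 - <<'E'
from h import *
from plant import r
s=r.get_state(); print(s['clock'],s['tool_pos'],s['eef_rot'],s['contact_force'])
im=r.snapshot("wrist")[:,:,::-1].copy(); cv2.imwrite("pics/w1.png",im)
p=r.camera_params("wrist"); M=wristM(p,s)
print(proj(p,place([.5888,.0348,2.2813],BL,.08),M).round())
E
```

```text
2.1 [ 0.65962781 -0.04787927  0.19880679] [ 4.16776532e-01  9.09007446e-01 -8.98116157e-04 -1.40681151e-03] [-0.83624899  0.33993306 -0.44512814]
[[478. -69.]
 [463. 131.]
 [425. 167.]
 [223. 167.]
 [185. 131.]
 [171. -69.]]
```

View pics/w1.png

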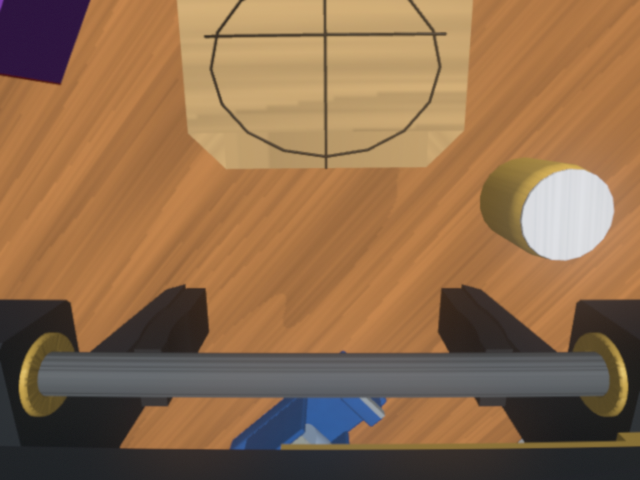

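Wrist view: chin edge corners at (226,168) and (427,166), within 3 px of the prediction. The tin at (560,210) and the tape at (320,420) are clear of the descent, so I'm going down.

Emit:
carry_out --plan '[{"rot": [0, 0, 0], "xyz": [0, 0, 0.03], "grip": 0}, {"rot": [0, 0, 0], "xyz": [0, 0, 0.06], "grip": 0}, {"rot": [0, 0, 0], "xyz": [0, 0, 0.09], "grip": 0}, {"rot": [0, 0, 0], "xyz": [0, 0, 0.12], "grip": 0}, {"rot": [0, 0, 0.005], "xyz": [0, 0, 0.145], "grip": 0}, {"rot": [0, 0, 0.01], "xyz": [0.005, 0, 0.16], "grip": 0}, {"rot": [0, 0, 0.01], "xyz": [0.012, 0, 0.169], "grip": 0}, {"rot": [0, 0, 0.01], "xyz": [0.02, 0, 0.169], "grip": 0}]'

```text
clock: 2.82
tool_pos: [0.6456, -0.0286, 0.0303]
eef_rot: [0.419, 0.908, -0.0, -0.002]
contact_force: [-1.1, 0.4, -0.3]
opening: 1.0
finger_force: 0.0
```

Emit:
carry_out --plan '[{"rot": [0, 0, 0], "xyz": [0.002, 0, 0], "grip": 0}, {"rot": [0, 0, 0], "xyz": [0.004, 0, 0], "grip": 0}, {"rot": [0, 0, 0], "xyz": [0.006, 0, 0], "grip": 0}, {"rot": [0, 0, 0], "xyz": [0.008, 0, 0], "grip": 0}, {"rot": [0, 0, 0], "xyz": [0.01, 0, 0], "grip": 0}, {"rot": [0, 0, 0], "xyz": [0.012, 0, 0], "grip": 0}, {"rot": [0, 0, 0], "xyz": [0.014, 0, 0], "grip": 0}, {"rot": [0, 0, 0], "xyz": [0.016, 0, 0], "grip": 0}]'

```text
clock: 3.48
tool_pos: [0.6391, -0.0221, 0.0325]
eef_rot: [0.42, 0.907, -0.001, 0.003]
contact_force: [3.6, -7.2, 0.4]
opening: 0.997
finger_force: 3.7
```

Emit:
carry_out --plan '[{"rot": [0, 0, 0.02], "xyz": [0.004, -0.0014, 0], "grip": 0}, {"rot": [0, 0, 0.04], "xyz": [0.0081, -0.0028, 0], "grip": 0}, {"rot": [0, 0, 0.06], "xyz": [0.0121, -0.0041, 0], "grip": 0}, {"rot": [0, 0, 0.08], "xyz": [0.0162, -0.0053, 0], "grip": 0}, {"rot": [0, 0, 0.1], "xyz": [0.0203, -0.0064, 0], "grip": 0}, {"rot": [0, 0, 0.12], "xyz": [0.0245, -0.0074, 0], "grip": 0}, {"rot": [0, 0, 0.14], "xyz": [0.0286, -0.0084, 0], "grip": 0}, {"rot": [0, 0, 0.16], "xyz": [0.0328, -0.0092, 0], "grip": 0}]'

```text
clock: 4.15
tool_pos: [0.6109, -0.0048, 0.0325]
eef_rot: [0.493, 0.87, -0.001, 0.003]
contact_force: [3.8, -7.5, 0.5]
opening: 1.0
finger_force: 4.7
```

```bash
python3 - <<'E'
from h import *
from plant import r
s=r.get_state(); Rm=R.from_quat(s['eef_rot']).as_matrix()
print(s['tool_pos'],'yaw',np.arctan2(Rm[1,0],Rm[0,0]),'tilt',Rm[2],'F tool',Rm.T@s['contact_force'],Rm.T@s['moment'])
im=r.snapshot("wrist")[:,:,::-1].copy(); cv2.imwrite("pics/w2.png",im)
E
```

```text
[ 0.61087675 -0.00482865  0.03250291] yaw 2.1107813123857726 tilt [-0.00733652  0.00104215 -0.99997254] F tool [-8.40546427 -0.61673773 -0.44859319] [ 0.31527956 -1.64110652 -0.27200024]
```

View pics/w2.png

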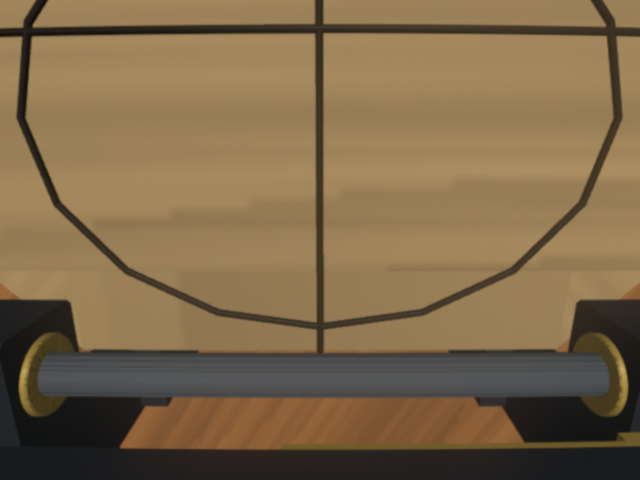

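The chin edge is square to both fingers: the cross line is level at row 32 and the centre line sits at column 320. The blank follows the tool, so I'm continuing along the arc.

Emit:
carry_out --plan '[{"rot": [0, 0, 0.02], "xyz": [0.004, -0.0014, 0], "grip": 0}, {"rot": [0, 0, 0.04], "xyz": [0.0081, -0.0028, 0], "grip": 0}, {"rot": [0, 0, 0.06], "xyz": [0.0121, -0.0041, 0], "grip": 0}, {"rot": [0, 0, 0.08], "xyz": [0.0162, -0.0053, 0], "grip": 0}, {"rot": [0, 0, 0.1], "xyz": [0.0203, -0.0064, 0], "grip": 0}, {"rot": [0, 0, 0.12], "xyz": [0.0245, -0.0074, 0], "grip": 0}, {"rot": [0, 0, 0.14], "xyz": [0.0286, -0.0084, 0], "grip": 0}, {"rot": [0, 0, 0.16], "xyz": [0.0328, -0.0092, 0], "grip": 0}]'

```text
clock: 4.87
tool_pos: [0.5857, 0.0181, 0.0325]
eef_rot: [0.561, 0.828, -0.001, 0.003]
contact_force: [2.9, -9.4, 2.7]
opening: 0.997
finger_force: 5.1
```

Emit:
carry_out --plan '[{"rot": [0, 0, 0.02], "xyz": [0.004, -0.0014, 0], "grip": 0}, {"rot": [0, 0, 0.04], "xyz": [0.0081, -0.0028, 0], "grip": 0}, {"rot": [0, 0, 0.06], "xyz": [0.0121, -0.0041, 0], "grip": 0}, {"rot": [0, 0, 0.08], "xyz": [0.0162, -0.0053, 0], "grip": 0}, {"rot": [0, 0, 0.1], "xyz": [0.0203, -0.0064, 0], "grip": 0}, {"rot": [0, 0, 0.12], "xyz": [0.0245, -0.0074, 0], "grip": 0}, {"rot": [0, 0, 0.14], "xyz": [0.0286, -0.0084, 0], "grip": 0}, {"rot": [0, 0, 0.16], "xyz": [0.0328, -0.0092, 0], "grip": 0}]'

```text
clock: 5.53
tool_pos: [0.5643, 0.0447, 0.0325]
eef_rot: [0.626, 0.78, -0.002, 0.003]
contact_force: [1.0, -11.1, 3.1]
opening: 0.998
finger_force: 5.5
```

```bash
python3 - <<'E'
from h import *
from plant import r
s=r.get_state(); Rm=R.from_quat(s['eef_rot']).as_matrix()
print(s['tool_pos'],'yaw',np.arctan2(Rm[1,0],Rm[0,0]),'F tool',Rm.T@s['contact_force'],Rm.T@s['moment'])
im=r.snapshot("wrist")[:,:,::-1].copy(); t=r.snapshot("top")[:,:,::-1]
c=cv2.resize(t[160:310,170:390],(660,450),interpolation=cv2.INTER_CUBIC)
cv2.imwrite("pics/b3.png",np.vstack([c,cv2.resize(im,(660,495))[:150]]))
E
```

```text
[0.56431797 0.04471701 0.03247554] yaw 1.7894528376857104 F tool [-11.12905858  -1.39734028  -3.04186186] [ 0.24023312 -1.94251386 -0.24396937]
```

View pics/b3.png

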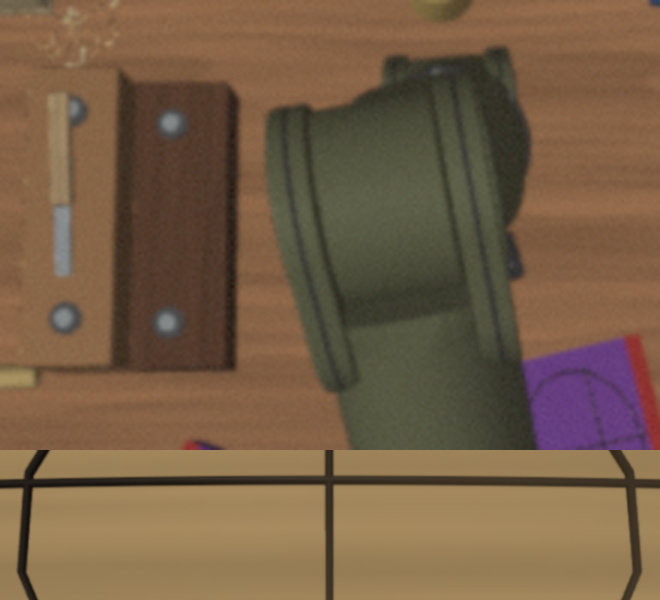

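Still square to the tool (cross line level, centre line upright), and about 0.21 rad is left to turn with ample gap. Next is the rest of the turn.

Emit:
carry_out --plan '[{"rot": [0, 0, 0.025], "xyz": [0.004, -0.0017, 0], "grip": 0}, {"rot": [0, 0, 0.05], "xyz": [0.0081, -0.0034, 0], "grip": 0}, {"rot": [0, 0, 0.075], "xyz": [0.0121, -0.005, 0], "grip": 0}, {"rot": [0, 0, 0.1], "xyz": [0.0162, -0.0065, 0], "grip": 0}, {"rot": [0, 0, 0.125], "xyz": [0.0203, -0.008, 0], "grip": 0}, {"rot": [0, 0, 0.15], "xyz": [0.0245, -0.0093, 0], "grip": 0}, {"rot": [0, 0, 0.18], "xyz": [0.0286, -0.0107, 0], "grip": 0}, {"rot": [0, 0, 0.21], "xyz": [0.0328, -0.012, 0], "grip": 0}]'

```text
clock: 6.3
tool_pos: [0.5443, 0.0741, 0.0324]
eef_rot: [0.704, 0.71, -0.002, 0.003]
contact_force: [0.0, -10.7, 5.0]
opening: 0.999
finger_force: 5.7
```

```bash
python3 - <<'E'
from h import *
from plant import r
s=r.get_state(); Rm=R.from_quat(s['eef_rot']).as_matrix()
print(s['tool_pos'],'yaw',np.arctan2(Rm[1,0],Rm[0,0]),'F tool',Rm.T@s['contact_force'],Rm.T@s['moment'])
im=r.snapshot("scene")[:,:,::-1]; w=r.snapshot("wrist")[:,:,::-1]
c=cv2.resize(im[170:310,270:450],(720,560),interpolation=cv2.INTER_CUBIC)
cv2.imwrite("pics/s4.png",c); cv2.imwrite("pics/w4.png",w)
E
```

```text
[0.54427434 0.07405682 0.03239313] yaw 1.5792126233924768 F tool [-10.75129003  -0.04546212  -4.93517484] [ 0.2268647  -1.97967828 -0.45517275]
```

View pics/s4.png

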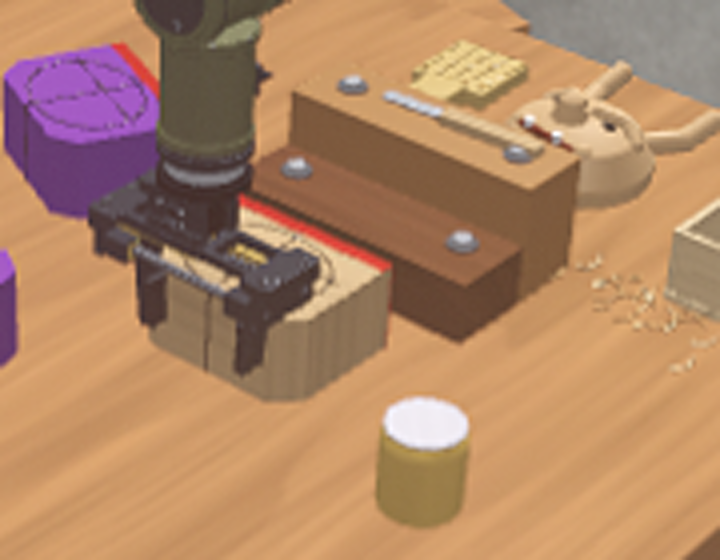

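The scene crop shows the crown edge running parallel to the timber, gap about 45 mm, with fingers flat on the chin. I'm pushing straight in and will slow down before contact.

Emit:
carry_out --plan '[{"rot": [0, 0, 0], "xyz": [0.004, 0, 0], "grip": 0}, {"rot": [0, 0, 0], "xyz": [0.008, 0, 0], "grip": 0}, {"rot": [0, 0, 0], "xyz": [0.012, 0, 0], "grip": 0}, {"rot": [0, 0, 0], "xyz": [0.016, 0, 0], "grip": 0}, {"rot": [0, 0, 0], "xyz": [0.02, 0, 0], "grip": 0}, {"rot": [0, 0, 0], "xyz": [0.024, 0, 0], "grip": 0}, {"rot": [0, 0, 0], "xyz": [0.027, 0, 0], "grip": 0}, {"rot": [0, 0, 0], "xyz": [0.03, 0, 0], "grip": 0}]'

```text
clock: 7.07
tool_pos: [0.5441, 0.103, 0.0324]
eef_rot: [0.704, 0.71, -0.003, 0.003]
contact_force: [-0.4, -14.0, 5.2]
opening: 1.001
finger_force: 6.6
```

Emit:
carry_out --plan '[{"rot": [0, 0, 0], "xyz": [0.001, 0, 0], "grip": 0}, {"rot": [0, 0, 0], "xyz": [0.002, 0, 0], "grip": 0}, {"rot": [0, 0, 0], "xyz": [0.003, 0, 0], "grip": 0}, {"rot": [0, 0, 0], "xyz": [0.004, 0, 0], "grip": 0}, {"rot": [0, 0, 0], "xyz": [0.005, 0, 0], "grip": 0}, {"rot": [0, 0, 0], "xyz": [0.006, 0, 0], "grip": 0}, {"rot": [0, 0, 0], "xyz": [0.007, 0, 0], "grip": 0}, {"rot": [0, 0, 0], "xyz": [0.008, 0, 0], "grip": 0}]'

```text
clock: 7.73
tool_pos: [0.544, 0.1106, 0.0324]
eef_rot: [0.705, 0.71, -0.003, 0.003]
contact_force: [0.8, -12.9, 5.3]
opening: 1.0
finger_force: 6.6
```

Emit:
carry_out --plan '[{"rot": [0, 0, 0], "xyz": [0.001, 0, 0], "grip": 0}, {"rot": [0, 0, 0], "xyz": [0.002, 0, 0], "grip": 0}, {"rot": [0, 0, 0], "xyz": [0.003, 0, 0], "grip": 0}, {"rot": [0, 0, 0], "xyz": [0.004, 0, 0], "grip": 0}, {"rot": [0, 0, 0], "xyz": [0.005, 0, 0], "grip": 0}, {"rot": [0, 0, 0], "xyz": [0.006, 0, 0], "grip": 0}, {"rot": [0, 0, 0], "xyz": [0.006, 0, 0], "grip": 0}, {"rot": [0, 0, 0], "xyz": [0.006, 0, 0], "grip": 0}]'

```text
clock: 8.4
tool_pos: [0.544, 0.1162, 0.0324]
eef_rot: [0.705, 0.71, -0.003, 0.003]
contact_force: [-0.3, -13.4, 5.2]
opening: 0.998
finger_force: 7.0
```

Emit:
carry_out --plan '[{"rot": [0, 0, 0], "xyz": [0.001, 0, 0], "grip": 0}, {"rot": [0, 0, 0], "xyz": [0.002, 0, 0], "grip": 0}, {"rot": [0, 0, 0], "xyz": [0.003, 0, 0], "grip": 0}, {"rot": [0, 0, 0], "xyz": [0.004, 0, 0], "grip": 0}, {"rot": [0, 0, 0], "xyz": [0.005, 0, 0], "grip": 0}, {"rot": [0, 0, 0], "xyz": [0.006, 0, 0], "grip": 0}, {"rot": [0, 0, 0], "xyz": [0.006, 0, 0], "grip": 0}, {"rot": [0, 0, 0], "xyz": [0.006, 0, 0], "grip": 0}]'

```text
clock: 9.07
tool_pos: [0.544, 0.116, 0.0325]
eef_rot: [0.705, 0.709, -0.006, 0.006]
contact_force: [-0.1, -25.6, 7.1]
opening: 1.005
finger_force: 12.7
```

```bash
python3 - <<'E'
from h import *
from plant import r
s=r.get_state(); Rm=R.from_quat(s['eef_rot']).as_matrix()
print(s['tool_pos'],'yaw',np.arctan2(Rm[1,0],Rm[0,0]),'F tool',Rm.T@s['contact_force'],Rm.T@s['moment'])
E
```

```text
[0.54397919 0.11599292 0.03247332] yaw 1.5766657900127192 F tool [-25.74321805  -0.20947203  -6.7042033 ] [-0.01460757 -4.40136836 -0.96359399]
```

It's against the timber at 25 N, but the moment says the load is mostly on the left finger. I'll swing the load to the right corner, then back, to seat both.

Emit:
carry_out --plan '[{"rot": [0, 0, -0.01], "xyz": [0, 0, 0], "grip": 0}, {"rot": [0, 0, -0.02], "xyz": [0, 0, 0], "grip": 0}, {"rot": [0, 0, -0.03], "xyz": [0.001, 0, 0], "grip": 0}, {"rot": [0, 0, -0.04], "xyz": [0.001, 0, 0], "grip": 0}, {"rot": [0, 0, -0.05], "xyz": [0.002, 0, 0], "grip": 0}, {"rot": [0, 0, -0.05], "xyz": [0.002, 0, 0], "grip": 0}, {"rot": [0, 0, -0.05], "xyz": [0.002, 0, 0], "grip": 0}]'

```text
clock: 9.65
tool_pos: [0.5444, 0.1142, 0.0325]
eef_rot: [0.692, 0.721, -0.007, 0.007]
contact_force: [0.6, -30.0, 5.4]
opening: 0.999
finger_force: 14.8
```

```bash
python3 - <<'E'
from h import *
from plant import r
s=r.get_state(); Rm=R.from_quat(s['eef_rot']).as_matrix()
print(s['tool_pos'],'yaw',np.arctan2(Rm[1,0],Rm[0,0]),'F tool',Rm.T@s['contact_force'],Rm.T@s['moment'])
E
```

```text
[0.54440219 0.11419113 0.0325463 ] yaw 1.6117414180842067 F tool [-30.04731458  -0.67637075  -4.84308566] [-0.10635231 -5.19509176  1.70059697]
```

The blank didn't give on the right (the tool pivoted on that finger), so it was already flush there. I'm backing off and rising to check.

Emit:
carry_out --plan '[{"rot": [0, 0, 0], "xyz": [-0.004, 0, 0], "grip": 0}, {"rot": [0, 0, 0], "xyz": [-0.01, 0, 0], "grip": 0}, {"rot": [0, 0, 0], "xyz": [-0.02, 0, 0], "grip": 0}, {"rot": [0, 0, 0.02], "xyz": [-0.035, 0, 0], "grip": 0}, {"rot": [0, 0, 0.035], "xyz": [-0.05, 0, 0], "grip": 0}, {"rot": [0, 0, 0.035], "xyz": [-0.06, 0, -0.02], "grip": 0}, {"rot": [0, 0, 0.035], "xyz": [-0.06, 0, -0.05], "grip": 0}, {"rot": [0, 0, 0.035], "xyz": [-0.06, 0, -0.08], "grip": 0}]'

```text
clock: 10.32
tool_pos: [0.5464, 0.0714, 0.112]
eef_rot: [0.697, 0.717, -0.001, -0.001]
contact_force: [-0.2, 0.2, 0.8]
opening: 1.005
finger_force: 0.0
```

Emit:
carry_out --plan '[{"rot": [0, 0, 0], "xyz": [0, 0, -0.03], "grip": 0}, {"rot": [0, 0, 0], "xyz": [0, 0, -0.06], "grip": 0}, {"rot": [0, 0, 0], "xyz": [0.02, 0, -0.09], "grip": 0}, {"rot": [0, 0, 0], "xyz": [0.05, 0, -0.12], "grip": 0}, {"rot": [0, 0, 0], "xyz": [0.08, 0, -0.14], "grip": 0}, {"rot": [0, 0, 0], "xyz": [0.11, 0, -0.15], "grip": 0}, {"rot": [0, 0, 0], "xyz": [0.11, 0, -0.15], "grip": 0}, {"rot": [0, 0, 0], "xyz": [0.11, 0, -0.15], "grip": 0}]'

```text
clock: 10.98
tool_pos: [0.5435, 0.1852, 0.2622]
eef_rot: [0.695, 0.719, 0.001, -0.001]
contact_force: [-0.5, -0.5, 1.2]
opening: 1.0
finger_force: 0.0
```

```bash
python3 - <<'E'
from h import *
from plant import r
s=r.get_state(); print(s['clock'],s['tool_pos'],s['contact_force'])
im=r.snapshot("wrist")[:,:,::-1].copy(); cv2.imwrite("pics/w5.png",im)
E
```

```text
10.9833 [0.5435402  0.18519242 0.26223672] [-0.50672731 -0.51666934  1.24667736]
```

View pics/w5.png

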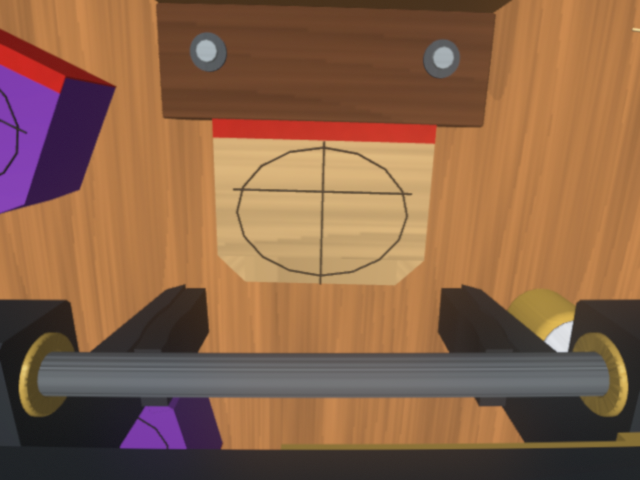

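Red band edge runs from (212,120) to (436,126) and the timber edge from (163,118) to (483,126). They have the same slope, and the blank is well inside both ends. One numeric check follows.

```bash
python3 - <<'E'
from h import *
from plant import r
s=r.get_state(); p=r.camera_params("wrist"); M=wristM(p,s)
im=cv2.imread("pics/w5.png").astype(int)
# sub-pixel rows: red band top edge, timber front edge, by column
def edge(cols,lo,hi,f): 
    o=[]
    for c in cols:
        v=f(im[lo:hi,c-2:c+3].mean(1)); g=np.diff(v); o.append((c,lo+.5+np.average(np.arange(len(g)),weights=np.clip(g,0,None)**2)))
    return np.array(o)
rd=edge(range(225,430,8),110,132,lambda a:a[:,2]-a[:,1])
tb=edge([*range(170,205,5),*range(445,478,5)],108,136,lambda a:a.sum(1))
for n,e,z in(("crown",rd,.08),("stop",tb,.06)):
    w=ray(p,e,z,M); k=np.polyfit(w[:,0],w[:,1],1); print(n,'yaw',np.pi/2+np.arctan(k[0]),'y@.54',np.polyval(k,.54),'rms',np.std(w[:,1]-np.polyval(k,w[:,0])))
print(ray(p,[[212,120],[436,126]],.08,M)[:,:2],ray(p,[[163,118],[483,126]],.06,M)[:,:2])
E
```

```text
crown yaw 1.576189692273387 y@.54 0.2547375335570477 rms 4.1225655552125495e-05
stop yaw 1.576003830332265 y@.54 0.2537970968266565 rms 0.00019137832329376228
[[0.45711592 0.25296024]
 [0.62630096 0.25406766]] [[0.41260631 0.25361335]
 [0.66943616 0.2557315 ]]
```

```bash
python3 -c "
from plant import r
print(r.finish_job())"
```

```text
the job is handed in; nothing more can be done
None
```

The job is handed in: the blank's red crown end lies flush against the stop timber (yaw difference under 0.001 rad, gap about 1 mm or less, whole width on the timber with about 40 mm to spare at each end). I turned it with both open fingers on the chin in one arc rather than corner by corner. It was square about 45 mm before contact, the push peaked at 30 N, and nothing else was touched.

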